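# Check the engraver's emergency stop and re-arm it

### The job

Before the first job of the day, check the desktop engraver's emergency stop: with the fingertips push the red mushroom button in until it latches, turn it clockwise by its raised rib, as its white arrows show, until it springs back out, then press the blue reset button. Push lightly and do not pinch the button, keep off the green start button, and leave the mouse, glue stick, tape and ink jar where they stand.

Things in the scene. Friction and masses are not known exactly. Their poses are not given: they have to be found in the camera images.
- station: control station, a grey box with a yellow lid, screwed to the desk: 94 mm along its x, 234 mm along its y, lid 65 mm above the desk. Origin at the centre of its underside, y along the box towards the emergency stop, z up. The stop's axis is at y = +62 mm; the two push buttons stand on the centre line at y = -15 mm and y = -78 mm, the blue one in either place.
- estop_top (a point): centre of the top of the raised rib on the red mushroom head; rides and turns with the head, z up, on the turning axis. Rib: 52 mm long along the point's y, 11 mm wide along x, upright sides, white arrows beside it. Head 60 mm across; its domed crown lies 13 mm below this point, its widest part 24 to 29 mm below. Unpressed, this point is 54 mm above the lid.
- estop_plunger (a joint): how far the mushroom is pushed in (m): 0 out, 0.0078 at its hard stop. It needs 5 N to start and about 8 N to go past the latch, which catches at about 0.0068; let go after that it stays in at about 0.0058. Pressed short of that it springs back out.
- estop_head (a joint): how far the head is turned clockwise seen from above (rad), 0 to 0.9, against a light spring (0.05 N m at the start, 0.09 N m at the release). Latched in, it comes free at about 0.5 and springs out 6 mm. Turned less and let go, it goes back to 0, still latched. After the release, when let go, it turns back to 0 by itself.
- reset_top (a point): centre of the top of the blue reset button, 30 mm across, in a steel bezel 44 mm across and 12 mm high; top 22 mm above the lid, z up.
- reset (a joint): how far the blue button is pushed in (m): 0 out, 0.006 fully in at about 5 N; springs back.
- start_top (a point): centre of the top of the green start button, same size as the blue one.
- start (a joint): how far the green button is pushed in (m), 0 out to 0.006.
- mouse: black computer mouse, 106 x 62 x 34 mm, loose; origin at the centre of its underside.
- glue_stick: white, blue and orange glue stick standing upright, 28 mm across, 92 mm high, loose; origin at the centre of its underside.
- tape_roll: white roll of tape lying flat, 90 mm across, 24 mm high, loose; origin at the centre of its underside.
- ink_jar: small amber ink jar with a black cap, 48 mm across, 55 mm high, loose; origin at the centre of its underside.

How it is judged (in metres and radians):
On the way, in this order (a step that is already met when the one before it is completed fails the run):
1. the red mushroom is pushed in past its latch (value of joint estop_plunger above 0.005 m), for 0.3 s.
2. it is turned clockwise while still latched in (value of joint estop_plunger above 0.004 m and value of joint estop_head above 0.3 rad).
3. it springs back out (value of joint estop_plunger below 0.0012 m), for 0.1 s.
4. the blue reset button is pressed in (value of joint reset above 0.004 m and value of joint estop_plunger below 0.0012 m), for 0.05 s.
At the end, for the whole second after the job is handed in: The red mushroom is fully out (within 1.2 mm) and turned back to rest (within 0.12 rad), both push buttons are up (within 1 mm), and the mouse, glue stick, tape and ink jar are within 20 mm of where they started (value of joint estop_plunger below 0.0012 m and value of joint estop_head below 0.12 rad and value of joint each of reset, start below 0.001 m and distance of each of mouse, glue_stick, tape_roll, ink_jar from where it was at the start of the episode below 0.02 m); the robot touches nothing.
It fails at once if the emergency stop is pinched or leaned on hard (over 36 N in all between the fingers and the station) (contact force between the fingers and station above 36 N).
It fails at once if the green start button is pressed (more than 2 mm) (value of joint start above 0.002 m).
It fails at once if a loose thing on the desk is moved more than 20 mm (distance of any of mouse, glue_stick, tape_roll, ink_jar from where it was at the start of the episode above 0.02 m).
It also fails if it takes over 48 s, if anything falls off the work surface, if the arm or the gripper's body presses on something with over 40 N, if the wrist force passes 120 N, or if a joint passes its speed limit or range.

### The arm

A 6-joint arm with a two-finger parallel gripper is mounted at the origin on the work surface. World frame = base frame: x ahead of the robot, y to its left, z up, the work surface at z = 0. Lengths are in mm, angles in rad, forces in N, time in s.
With the tool pointing down it reaches from about 350 to 875 mm from the base axis. Payload 4.2 kg.
Tool frame: the origin (TCP) lies between the finger pads; the fingertips stand 25 mm ahead of it and the grasp point (between the pads) lies 6 mm ahead of it; z points along the fingers, y is the line along which they close (so a half turn about z gives the same grasp; the last joint's range is limited). The gripper opens to 85 mm and grips with 20 to 120 N. Pads are 22 mm wide; open, the fingers measure 114 mm over their backs; the gripper's body (76 mm by 85 mm) begins 54 mm behind the grasp point. The pads swing forward as they close: fully open they stand 13 mm farther back than shut.
Start: joints at [-0.859, 0.385, 0.008, 0, -1.194, -0.259], TCP at [273.44, -561.988, 256.312] pointing down, gripper open.
Joint ranges: [-3.14, 3.14], [-1.21, 2.06], [-1.07, 1.41], [-3.16, 2.05], [-2.99, -0.16], [-3.1, 3.1]. Speed limits (rad/s): [2.79, 2.79, 3.14, 3.14, 3.14, 3.14].

### API

Orientations are given as a unit quaternion [x, y, z, w].
In Python, from bench import read_state, get_image, job_done gives the robot as it stands.
- The arm moves only by the tool play_rows, never from a script. Its argument "series" is a list of rows, each a list of 6 numbers: the shift along the world's x, y, z in mm, then the turn, a rotation vector about the world's x, y, z in units of 6 degrees (1.0 is 6 degrees). A call has 1 to 20 rows; each row shifts and turns the commanded pose from where the row before left it; what a row does not reach is not made up. A row lasts 1/12 s, in which the tool goes at most 41.7 mm and 7.16 degrees, less where a joint would pass 70% of its speed; a pose out of reach is approached as far as the arm can. A call is refused whole if a number of a shift passes 41.7 or a number of a turn 1, either way. A call with a gripper value outside its range is refused whole. "gripper" is the opening, from 0 (shut) to 1 (fully open), set as the call begins (left out, the last holds). The fingers move at their own pace and stop on an object; the grip force is fixed at half the most. Time passes only in rows, so rows that do not move let the fingers close. It gives the time, the measured TCP pose, the force, the opening and the grip force at its end, in the units of the state.
- read_state(): the state, without advancing time (a new reading comes with each control period).
- get_image(name): name is "side" or "top" or "wrist"; returns a dict with "image" (384x512x3 uint8, red, green, blue), "fx", "fy", "cx", "cy" (pixels), "eye" and "rotation" of the camera in the world. Camera axes: x right, y down, z forward; pixel columns grow to the right and rows downward; lengths in mm; the calibration is good to about 2 mm. A picture is of the moment at which its call begins. There is no depth.
- job_done(): hands the job in; it is judged then, once.
The state is a dict: "clock": time; "joints": joint angles; "joint_vel": joint speeds; "joint_efforts": joint torques, N m; "position": TCP position; "ee_rot": TCP orientation; "contact_force": force on the tool from outside, world axes, zero at the start; "wrist_torque": the same for the moment, N m; "gripper_width": finger opening in mm; "grasp_force": force on a finger pad.
Only numpy, scipy, OpenCV 4.12 (cv2) and the standard library are available. Lean on these libraries where they do the work, as an engineer would, in place of code of your own. Each camera call takes 0.05 s, during which the arm holds its last target. There are 200 camera calls.

## Working session

There is one attempt and no reset: what is moved stays moved. The work goes in short steps, Python scripts to look and compute and a tool call to move; the robot and the scene stay as the last step left them, time stands still between calls to the robot, and variables do not carry over. Pictures are saved under pics/ and viewed, at most 10 in all, crops included, and the job is handed in when it is done.

Besides the shell and the picture viewer there is one more tool, called after "Call:" in YAML: its name, and indented under it one key for each argument. play_rows: Moves the arm, as the interface text tells. Its arguments: {"type":"object","properties":{"series":{"type":"array","items":{"type":"array","items":{"type":"number"}}},"gripper":{"type":"number"}},"required":["series"]}

```bash
ls; mkdir -p pics; cat > h.py <<'E'
import numpy as np, cv2
from bench import read_state, get_image, job_done
def shot(n,f):
    d=get_image(n); cv2.imwrite('pics/'+f,cv2.cvtColor(d['image'],cv2.COLOR_RGB2BGR))
    np.savez('pics/'+f[:-4],**{k:np.array(v) for k,v in d.items()}); return d
def w(f,u,v,z):
    d=np.load('pics/'+f+'.npz'); r=np.array(d['rotation']).reshape(3,3)@np.array([(u-d['cx'])/d['fx'],(v-d['cy'])/d['fy'],1.])
    e=d['eye']; return e+r*(z-e[2])/r[2]
def px(f,p):
    d=np.load('pics/'+f+'.npz'); c=d['rotation'].T@(np.array(p)-d['eye']); return [d['fx']*c[0]/c[2]+d['cx'],d['fy']*c[1]/c[2]+d['cy']]
E
python3 - <<'E'
from h import *
a=shot('top','t0.png')['image'];b=shot('side','s0.png')['image']
for n in('t0','s0'):
    d=np.load(f'pics/{n}.npz');print(d['eye'],d['rotation'],d['fx'])
s=read_state();print(s)
E
```

```text
pics
[472.85729227  70.94889757 879.82577433] [-0.70291928  0.70916009 -0.04551042  0.03041795] 385.0095974242413
[395.85582762 897.17283315 880.99325525] [-0.08917414  0.91050622 -0.40095371  0.04756587] 441.4498999450311
{'clock': 0.1, 'joints': array([-8.59433545e-01,  3.85492578e-01,  6.75929247e-03, -4.15493400e-04,
       -1.19399992e+00, -2.58593027e-01]), 'joint_vel': array([ 6.30589059e-05, -1.51374288e-03,  5.06063186e-03,  1.36232240e-03,
       -1.99077477e-03, -5.35300675e-04]), 'joint_efforts': array([-2.03268792e-03, -3.93318164e+01,  1.88927293e+01,  4.19802323e+00,
       -2.60457578e-03,  2.21291785e-06]), 'position': array([ 273.21505483, -561.59649391,  255.32476727]), 'ee_rot': array([-2.24381337e-01,  9.74500919e-01,  9.46786150e-04, -2.80644833e-04]), 'contact_force': array([ 0.02400827, -0.73330701, -0.05839021]), 'wrist_torque': array([ 0.02743176, -0.02503738,  0.00200795]), 'grasp_force': 0.0, 'gripper_width': 85.59838232179871}
```

Rotation is a quaternion; fix helper.

```bash
sed -i "s/np.array(d\['rotation'\]).reshape(3,3)@/R(d)@/; s/d\['rotation'\].T@/R(d).T@/; 2a from scipy.spatial.transform import Rotation\ndef R(d): return Rotation.from_quat(d['rotation']).as_matrix()" h.py; cat h.py | head -12
```

```text
import numpy as np, cv2
from bench import read_state, get_image, job_done
from scipy.spatial.transform import Rotation
def R(d): return Rotation.from_quat(d['rotation']).as_matrix()
def shot(n,f):
    d=get_image(n); cv2.imwrite('pics/'+f,cv2.cvtColor(d['image'],cv2.COLOR_RGB2BGR))
    np.savez('pics/'+f[:-4],**{k:np.array(v) for k,v in d.items()}); return d
def w(f,u,v,z):
    d=np.load('pics/'+f+'.npz'); r=R(d)@np.array([(u-d['cx'])/d['fx'],(v-d['cy'])/d['fy'],1.])
    e=d['eye']; return e+r*(z-e[2])/r[2]
def px(f,p):
    d=np.load('pics/'+f+'.npz'); c=R(d).T@(np.array(p)-d['eye']); return [d['fx']*c[0]/c[2]+d['cx'],d['fy']*c[1]/c[2]+d['cy']]
```

View pics/t0.png

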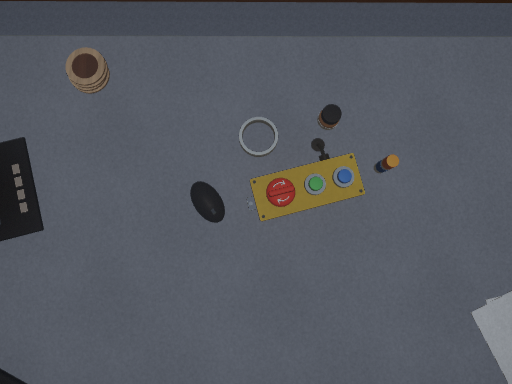

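View pics/s0.png

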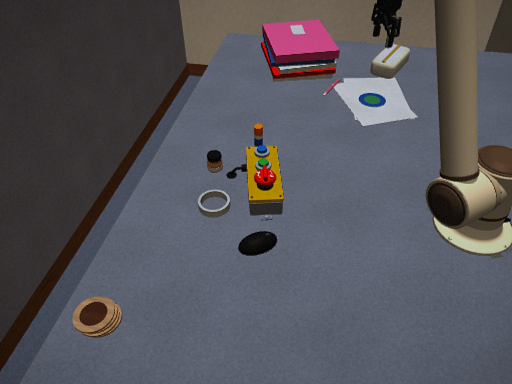

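The top view shows the red stop at about (281,192), green at (316,184) and blue at (345,177). The tape is at (259,136), the ink jar at (330,116), the glue stick at (389,163) and the mouse at (208,202). Next I measure by colour.

```bash
cat > m.py <<'E'
from h import *
def col(f):
    im=cv2.imread('pics/'+f+'.png');h=cv2.cvtColor(im,cv2.COLOR_BGR2HSV);o={}
    for n,lo,hi in(('red',172,185),('green',50,75),('blue',105,122),('yel',20,30)):
        H=h[...,0].astype(int);H=np.where((H<8)&(n=='red'),H+180,H)
        m=((H>=lo)&(H<=hi)&(h[...,1]>140)&(h[...,2]>60)).astype(np.uint8)
        k,l,s,c=cv2.connectedComponentsWithStats(m)
        if k>1:
            i=1+s[1:,4].argmax();o[n]=(c[i],s[i],cv2.minAreaRect(np.argwhere(l==i)[:,::-1].astype(np.float32)))
    return o
E
python3 - <<'E'
from m import *
o=col('t0')
for k,z in(('red',95),('green',87),('blue',87),('yel',65)):
    c,s,r=o[k];print(k,c,s,w('t0',*c,z).round(1))
b=cv2.boxPoints(o['yel'][2]);B=np.array([w('t0',*p,65) for p in b]);print(B.round(1),np.linalg.norm(np.diff(B,axis=0),axis=1))
print(B.mean(0), 'mouse',w('t0',208,202,20),'tape',w('t0',259,136,20),'jar',w('t0',330,116,50),'glue',w('t0',391,161,92))
E
```

```text
red [280.25268817 191.80107527] [267 178  28  28 558] [558.8  13.3  95. ]Traceback (most recent call last):
  File "<stdin>", line 4, in <module>
KeyError: 'green'
```

```bash
sed -i "s/'green',50,75/'green',50,88/;s/'blue',105,122/'blue',102,125/;s/'yel',20,30/'yel',18,32/" m.py
python3 - <<'E'
from m import *
h=cv2.cvtColor(cv2.imread('pics/t0.png'),cv2.COLOR_BGR2HSV);print(h[184,316],h[177,345],h[210,262])
o=col('t0')
for k,z in(('red',95),('green',87),('blue',87),('yel',65)):
    if k not in o: print(k,'none');continue
    c,s,r=o[k];print(k,c,s,w('t0',*c,z).round(1))
b=cv2.boxPoints(o['yel'][2]);B=np.array([w('t0',*p,65) for p in b]);print(B.round(1),np.linalg.norm(np.diff(B,axis=0),axis=1))
print(B.mean(0), 'mouse',w('t0',208,202,20),'tape',w('t0',259,136,20),'jar',w('t0',330,116,50),'glue',w('t0',391,161,92))
E
```

```text
[ 63 118 136] [108 157 146] [ 23 156 136]
red [280.25268817 191.80107527] [267 178  28  28 558] [558.8  13.3  95. ]
green none
blue [344.16911765 175.76470588] [338 170  13  13 136] [ 592.4 -121.7   87. ]
yel [306.59397278 187.10466623] [ 250  154  115   67 3086] [571.8 -45.5  65. ]
[[ 589.5   77.1   65. ]
 [ 647.7 -149.7   65. ]
 [ 557.1 -169.8   65. ]
 [ 500.7   54.7   65. ]] [234.10039774  92.76732892 231.49619396]
[573.74599865 -46.91500029  65.        ] mouse [545.34862154 169.74828202  20.        ] tape [695.54547093  54.33935913  20.        ] jar [ 732.52431199 -103.47817239   50.        ] glue [ 622.18848011 -219.94134063   92.        ]
```

Box yaw is about 14°. Both button positions predicted from the box agree with the colour blobs: stop (558.7, 13.3), blue (592.5, -122). Green is in the middle. Moving above the stop.

Call:
play_rows:
  series:
    - [18,36,0,0,0,0.8]
    - [18,36,0,0,0,0.8]
    - [18,36,0,0,0,0.8]
    - [18,36,0,0,0,0.8]
    - [18,36,0,0,0,0.8]
    - [18,36,0,0,0,0.8]
    - [18,36,0,0,0,0.8]
    - [18,36,0,0,0,0.8]
    - [18,36,0,0,0,0.8]
    - [18,36,0,0,0,0.8]
    - [18,36,0,0,0,0.8]
    - [18,36,0,0,0,0.8]
    - [18,36,0,0,0,0.8]
    - [18,36,0,0,0,0.8]
    - [18,36,0,0,0,0.8]
    - [18,36,0,0,0,0.8]
    - [0,0,0,0,0,0]
    - [0,0,0,0,0,0]
    - [0,0,0,0,0,0]
    - [0,0,0,0,0,0]
  gripper: 0.19

```text
clock: 1.77
position: [560.8, 13.2, 256.1]
ee_rot: [0.781, -0.625, -0.0, 0.0]
contact_force: [0.8, -0.3, -0.2]
gripper_width: 16.3
grasp_force: 0.0
```

```bash
python3 - <<'E'
from m import *
shot('wrist','w1.png');s=read_state();print(s['position'],s['gripper_width'],s['joints'],s['contact_force'],s['wrist_torque'])
M=Rotation.from_quat(s['ee_rot']).as_matrix();print(M.round(3),'tooly',np.degrees(np.arctan2(M[1,1],M[0,1])))
o=col('w1')
for k in o: print(k,o[k])
d=np.load('pics/w1.npz');print(d['eye'],R(d).round(2),d['fx'])
E
```

```text
[560.86132183  12.96074446 256.28336371] 15.996155857314408 [ 3.11935017e-01  2.76392046e-01 -1.51618018e-01 -2.60493359e-05
 -1.14326315e+00 -9.11483281e-02] [ 0.62468386 -0.64369709  0.04153588] [0.01941239 0.02099054 0.09266668]
[[ 0.219 -0.976 -0.   ]
 [-0.976 -0.219 -0.   ]
 [ 0.     0.    -1.   ]] tooly -167.35047399349156
red (array([255.66030989, 180.8045292 ]), array([ 226,  151,   61,   64, 2517], dtype=int32), ((255.75003051757812, 180.75001525878906), (58.68986129760742, 59.39696502685547), 45.0))
green (array([253.35807292,  96.57421875]), array([239,  81,  30,  32, 768], dtype=int32), ((253.5, 96.5), (31.0, 29.0), 90.0))
blue (array([251.26673428,  19.80933063]), array([235,   1,  33,  38, 986], dtype=int32), ((251.0, 19.5), (37.0, 32.0), 90.0))
yel (array([253.53398847, 105.94598788]), array([  200,     0,   103,   224, 13534], dtype=int32), ((251.0, 111.5), (223.0, 102.0), 90.0))
[575.62415327 -53.47075942 373.83262357] [[-0.98 -0.21 -0.06]
 [-0.22  0.94  0.26]
 [ 0.    0.27 -0.96]] 303.54634674742806
```

View pics/w1.png

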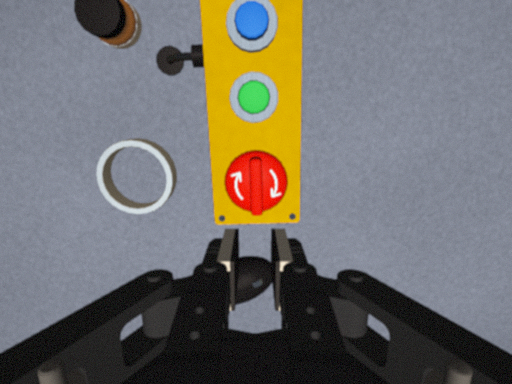

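The rib runs near vertically in the picture from about (255,157) to (257,213). The fingers straddle column 256, and green (253,97) and blue (251,20) sit clearly up the box.

```bash
python3 - <<'E'
from m import *
a=w('w1',255.3,156,119);b=w('w1',256.8,214,119);print('rib',a,b,(a+b)/2,np.linalg.norm(a-b),np.degrees(np.arctan2(*(a-b)[[1,0]])))
print('head',w('w1',255.66,181,93),'green',w('w1',253.4,96.6,87),'blue',w('w1',251,20,87))
L=[w('w1',x,y,65) for x,y in((222,218),(292,216))];print(L,np.subtract(L[0],L[1]))
print('tip px', px('w1',[560.86,12.96,231]))
im=cv2.imread('pics/w1.png')[140:225,210:300];cv2.imwrite('pics/w1c.png',cv2.resize(im,None,fx=6,fy=6,interpolation=cv2.INTER_CUBIC))
E
```

```text
rib [566.26746104 -15.63288042 119.        ] [553.63001921  34.60664869 119.        ] [559.94874013   9.48688413 119.        ] 51.80458688177152 -75.88053698122121
head [559.7550849   11.43805391  93.        ] green [578.54123339 -63.00196287  87.        ] blue [ 593.97815779 -122.99774649   87.        ]
[array([584.68273976,  65.93738327,  65.        ]), array([511.38350867,  47.21983041,  65.        ])] [73.29923109 18.71755286  0.        ]
tip px [np.float64(254.11082183014742), np.float64(245.61333373450663)]
```

View pics/w1c.png

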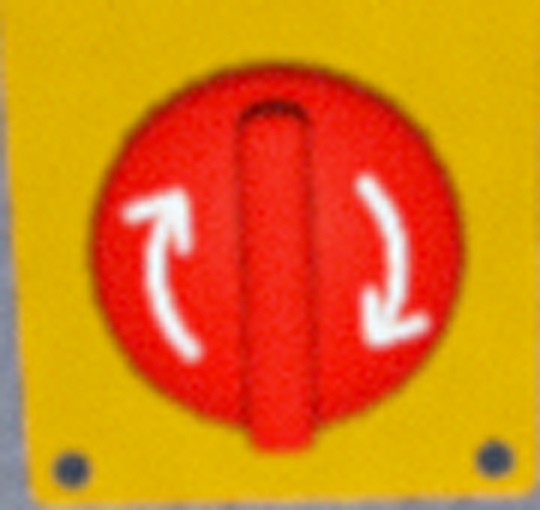

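Call:
play_rows:
  series:
    - [-1.3,-1,-10,0,0,0.25]
    - [0,0,-20,0,0,0]
    - [0,0,-20,0,0,0]
    - [0,0,-20,0,0,0]
    - [0,0,-15,0,0,0]
    - [0,0,-10,0,0,0]
    - [0,0,-8,0,0,0]
    - [0,0,-2,0,0,0]
    - [0,0,0,0,0,0]
    - [0,0,0,0,0,0]
    - [0,0,0,0,0,0]

```text
clock: 2.73
position: [560.8, 13.1, 152.3]
ee_rot: [0.789, -0.614, 0.001, -0.001]
contact_force: [0.3, 1.4, -0.9]
gripper_width: 16.1
grasp_force: 0.0
```

```bash
python3 - <<'E'
from m import *
shot('wrist','w2.png');s=read_state();print(s['position'],s['gripper_width'],s['contact_force'],s['wrist_torque'])
im=cv2.imread('pics/w2.png')[100:340,120:392];cv2.imwrite('pics/w2c.png',cv2.resize(im,None,fx=2.4,fy=2.4,interpolation=cv2.INTER_CUBIC))
E
```

```text
[560.68569361  13.14258892 152.30286183] 15.958349872932212 [ 0.67157    -0.4036041  -0.24761366] [ 0.05772748 -0.01038265 -0.01199018]
```

View pics/w2c.png

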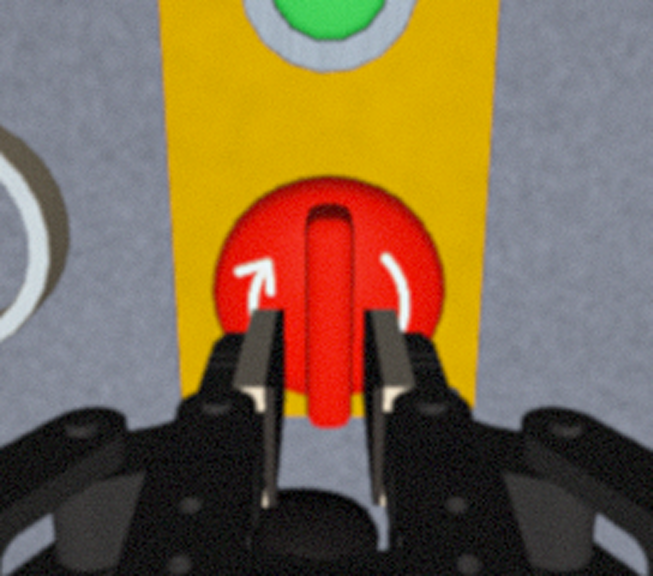

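The rib (crop column ~329) sits centrally between the two pads (284 and 365), with clearance on both sides, so I keep descending.

Call:
play_rows:
  series:
    - [0,0,-3,0,0,0]
    - [0,0,-3,0,0,0]
    - [0,0,-3,0,0,0]
    - [0,0,-3,0,0,0]
    - [0,0,-3,0,0,0]
    - [0,0,-1,0,0,0]
    - [0,0,0,0,0,0]
    - [0,0,0,0,0,0]

```text
clock: 3.45
position: [560.2, 13.0, 135.2]
ee_rot: [0.789, -0.614, -0.0, 0.0]
contact_force: [0.3, 0.2, -0.8]
gripper_width: 16.1
grasp_force: 0.0
```

Call:
play_rows:
  series:
    - [0,0,-1,0,0,0]
    - [0,0,-1,0,0,0]
    - [0,0,-1,0,0,0]
    - [0,0,-1,0,0,0]
    - [0,0,-1,0,0,0]
    - [0,0,0,0,0,0]
    - [0,0,0,0,0,0]

```text
clock: 4.03
position: [560.2, 13.0, 130.4]
ee_rot: [0.789, -0.614, 0.0, -0.0]
contact_force: [-0.7, 0.0, 1.3]
gripper_width: 16.1
grasp_force: 0.6
```

Call:
play_rows:
  series:
    - [0,0,-1,0,0,0]
    - [0,0,-1,0,0,0]
    - [0,0,0,0,0,0]
    - [0,0,0,0,0,0]

```text
clock: 4.37
position: [560.3, 13.0, 129.0]
ee_rot: [0.789, -0.614, 0.0, -0.0]
contact_force: [-1.8, -0.3, 5.1]
gripper_width: 16.3
grasp_force: 2.8
```

Call:
play_rows:
  series:
    - [0,0,-1,0,0,0]
    - [0,0,-1,0,0,0]
    - [0,0,-1,0,0,0]
    - [0,0,-1,0,0,0]
    - [0,0,0,0,0,0]

```text
clock: 4.78
position: [560.3, 13.0, 125.0]
ee_rot: [0.789, -0.614, 0.0, -0.0]
contact_force: [-1.9, 0.2, 6.0]
gripper_width: 16.2
grasp_force: 2.8
```

Call:
play_rows:
  series:
    - [0,0,-1,0,0,0]
    - [0,0,-0.7,0,0,0]
    - [0,0,-0.7,0,0,0]
    - [0,0,0,0,0,0]

```text
clock: 5.12
position: [560.3, 13.0, 122.9]
ee_rot: [0.789, -0.614, 0.0, -0.0]
contact_force: [-2.9, -0.3, 7.8]
gripper_width: 16.0
grasp_force: 3.8
```

Call:
play_rows:
  series:
    - [0,0,-0.5,0,0,0]
    - [0,0,-0.5,0,0,0]
    - [0,0,-0.3,0,0,0]
    - [0,0,0,0,0,0]
    - [0,0,0,0,0,0]

```text
clock: 5.53
position: [560.4, 13.0, 122.4]
ee_rot: [0.79, -0.614, 0.001, -0.0]
contact_force: [-4.9, 0.2, 10.1]
gripper_width: 16.2
grasp_force: 5.4
```

Call:
play_rows:
  series:
    - [0,0,1,0,0,0]
    - [0,0,1,0,0,0]
    - [0,0,1,0,0,0]
    - [0,0,1,0,0,0]
    - [0,0,1,0,0,0]
    - [0,0,0,0,0,0]
    - [0,0,0,0,0,0]

```text
clock: 6.12
position: [560.1, 13.0, 125.2]
ee_rot: [0.789, -0.614, -0.0, 0.0]
contact_force: [0.1, 0.4, 0.2]
gripper_width: 16.3
grasp_force: 0.0
```

No force at 125 mm, where an unlatched head gave 6 N, so it is latched. Raising clear of the crown and turning clockwise.

Call:
play_rows:
  series:
    - [0,0,2,0,0,0]
    - [0,0,2,0,0,0]
    - [0,0,1.5,0,0,0]
    - [0,0,0,0,0,-0.5]
    - [0,0,0,0,0,-0.5]
    - [0,0,0,0,0,-0.5]
    - [0,0,0,0,0,-0.5]
    - [0,0,0,0,0,-0.5]
    - [0,0,0,0,0,-0.5]
    - [0,0,0,0,0,-0.5]
    - [0,0,0,0,0,-0.5]
    - [0,0,0,0,0,0]
    - [0,0,0,0,0,0]

```text
clock: 7.2
position: [559.9, 12.8, 131.2]
ee_rot: [-0.645, 0.764, 0.0, -0.0]
contact_force: [-1.8, -1.1, 0.9]
gripper_width: 16.0
grasp_force: 1.4
```

```bash
python3 - <<'E'
from m import *
shot('wrist','w3.png');s=read_state();print(s['position'],s['gripper_width'],s['contact_force'],s['wrist_torque'],s['grasp_force'])
im=cv2.imread('pics/w3.png')[100:340,120:392];cv2.imwrite('pics/w3c.png',cv2.resize(im,None,fx=2.4,fy=2.4,interpolation=cv2.INTER_CUBIC))
E
```

```text
[559.94872246  12.83308702 131.20808059] 16.031520795763896 [-0.9484907  -0.7790794   0.80433842] [-0.28758769  0.24426302  0.07379028] 1.497711186093511
```

View pics/w3c.png

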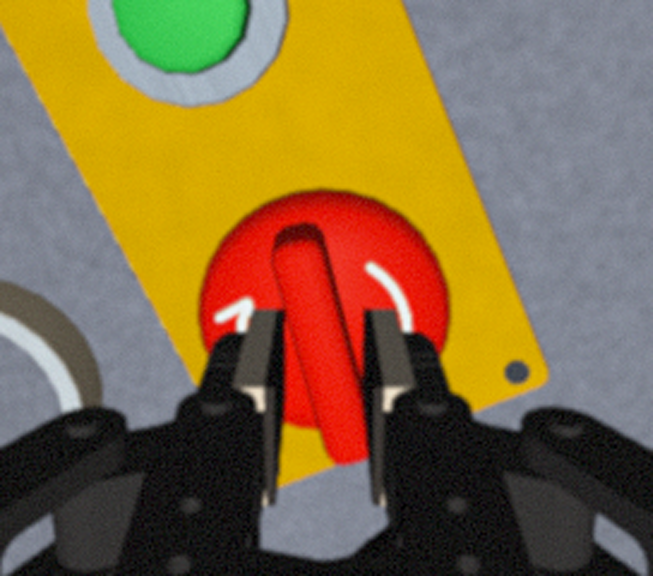

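The rib is now held between the pads at about 12° lag, so the head has turned about 12°. Continuing.

Call:
play_rows:
  series:
    - [0,0,0,0,0,-0.5]
    - [0,0,0,0,0,-0.5]
    - [0,0,0,0,0,-0.5]
    - [0,0,0,0,0,-0.5]
    - [0,0,0,0,0,-0.5]
    - [0,0,0,0,0,-0.5]
    - [0,0,0,0,0,-0.5]
    - [0,0,0,0,0,-0.5]
    - [0,0,0,0,0,0]
    - [0,0,0,0,0,0]
    - [0,0,0,0,0,0]

```text
clock: 8.17
position: [560.4, 13.1, 132.1]
ee_rot: [-0.472, 0.882, -0.0, 0.0]
contact_force: [-1.6, 0.3, 5.3]
gripper_width: 16.2
grasp_force: 3.2
```

```bash
python3 - <<'E'
from m import *
shot('wrist','w4.png');s=read_state();print(s['position'],s['gripper_width'],s['contact_force'],s['wrist_torque'],s['grasp_force'])
im=cv2.imread('pics/w4.png')[100:340,120:392];cv2.imwrite('pics/w4c.png',cv2.resize(im,None,fx=2.4,fy=2.4,interpolation=cv2.INTER_CUBIC))
E
```

```text
[560.36691508  13.1267871  132.10795621] 16.412531693838652 [-2.62653693 -0.0545631   5.46822357] [0.06335169 0.64052249 0.06936701] 3.188415856420761
```

View pics/w4c.png

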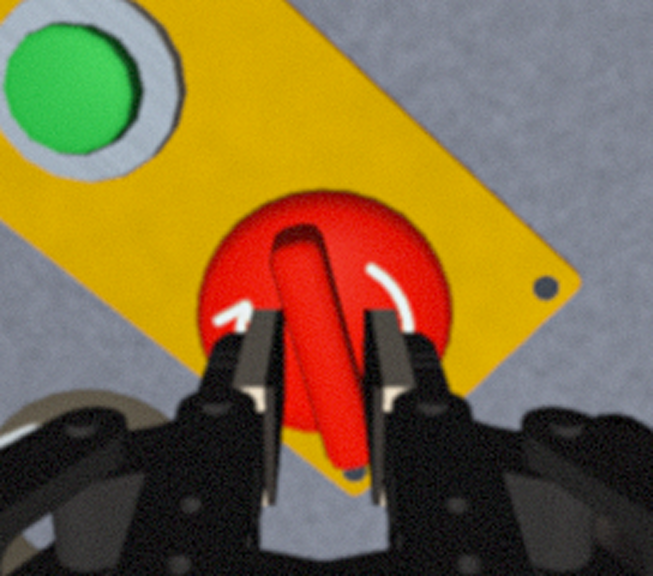

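An upward force of 5 N appears: the head has sprung out against the tips. I raise to let it out fully, then turn back a little so the rib comes free, and lift away.

Call:
play_rows:
  series:
    - [0,0,2,0,0,0]
    - [0,0,2,0,0,0]
    - [0,0,0,0,0,0]
    - [0,0,0,0,0,0]
    - [0,0,0,0,0,0]

```text
clock: 8.63
position: [560.2, 13.1, 135.0]
ee_rot: [-0.471, 0.882, 0.0, -0.0]
contact_force: [-0.2, 0.4, 0.3]
gripper_width: 16.6
grasp_force: 3.4
```

Call:
play_rows:
  series:
    - [0,0,0,0,0,0.8]
    - [0,0,0,0,0,0.8]
    - [0,0,0,0,0,0.8]
    - [0,0,0,0,0,0.8]
    - [0,0,0,0,0,0.8]
    - [0,0,0,0,0,0.8]
    - [0,0,0,0,0,0.8]
    - [0,0,0,0,0,0.8]
    - [0,0,0,0,0,0.8]
    - [0,0,0,0,0,0.8]
    - [0,0,0,0,0,0]
    - [0,0,5,0,0,0]
    - [0,0,15,0,0,0]
    - [0,0,20,0,0,0]
    - [0,0,20,0,0,0]
    - [0,0,20,0,0,0]
    - [0,0,20,0,0,0]
    - [0,0,0,0,0,0]
    - [0,0,0,0,0,0]

```text
clock: 10.22
position: [560.7, 13.2, 236.7]
ee_rot: [0.789, -0.615, 0.001, -0.001]
contact_force: [0.1, 0.1, 0.2]
gripper_width: 16.3
grasp_force: 0.0
```

```bash
python3 - <<'E'
from m import *
shot('wrist','w5.png');shot('side','s5.png');s=read_state();print(s['position'],s['contact_force'])
o=col('w5')
for k,z in(('red',93),('green',87),('blue',87)):
    c,st,r=o[k];print(k,c,st,w('w5',*c,z).round(1))
a=cv2.imread('pics/s5.png')[120:220,190:310];a=cv2.resize(a,(480,400),interpolation=cv2.INTER_CUBIC)
b=cv2.imread('pics/w5.png')[:300,136:376];b=cv2.resize(b,(320,400))
cv2.imwrite('pics/c5.png',np.hstack([a,b]))
# height check: rib tip in both views
for z in(119,113): print(z,px('s5',[560,12.5,z]),px('w5',[560,12.5,z]))
o=col('s0')['red'];print(o);print(col('s5')['red'])
E
```

```text
[559.61712474  12.97184222 234.50640298] [-0.24685189 -0.1034671  -0.36969104]
red [256.59855521 185.74131407] [ 225  154   65   68 2907] [559.6  11.1  93. ]
green [256.51406074  95.76602925] [240  79  34  35 889] [578.4 -63.   87. ]
blue [256.5170068  15.1516035] [ 239    0   36   34 1029] [ 593.2 -121.6   87. ]
119 [np.float64(263.91979845865944), np.float64(169.93330533894536)] [np.float64(255.8163080728037), np.float64(195.17480694481412)]
113 [np.float64(263.91759468796073), np.float64(171.64455650231974)] [np.float64(255.81240617541712), np.float64(193.1640220092936)]
(array([294.73396675,  69.06175772]), array([261,  42,  75,  37, 421], dtype=int32), ((293.36126708984375, 68.75396728515625), (78.81993103027344, 30.303096771240234), 19.39781379699707))
(array([264.51079137, 176.45683453]), array([254, 165,  22,  21, 278], dtype=int32), ((264.75, 176.75001525878906), (19.091880798339844, 18.384777069091797), 45.0))
```

View pics/c5.png

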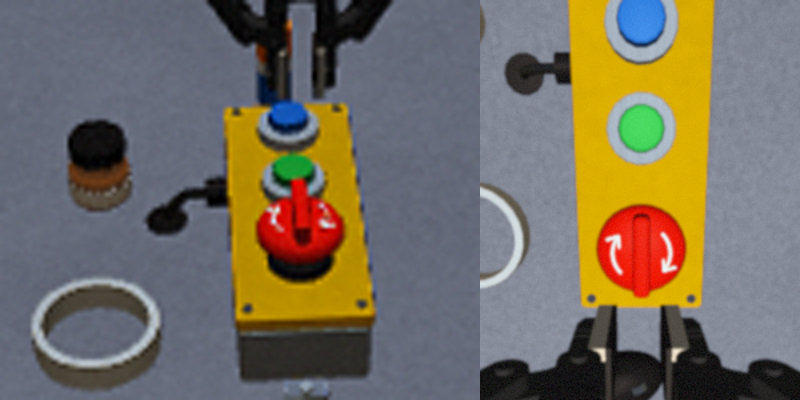

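The head is back at zero turn (rib parallel to the box). A pixel comparison with the first side picture tells whether it is fully out.

```bash
python3 - <<'E'
from h import *
a,b=[cv2.imread(f'pics/{n}.png')[160:192,248:284].astype(np.float32)[...,2]-cv2.imread(f'pics/{n}.png')[160:192,248:284].astype(np.float32)[...,1] for n in('s0','s5')]
print(cv2.phaseCorrelate(a,b,cv2.createHanningWindow((36,32),cv2.CV_32F)))
E
```

```text
((-0.03401126350153305, 0.00119887007860342), 1.0003203571670585)
```

It is unchanged from the start (0.0 px shift), so it is fully out. Now to the blue button with shut fingers.

Call:
play_rows:
  series:
    - [6.6,-27,0,0,0,0]
    - [6.6,-27,0,0,0,0]
    - [6.6,-27,0,0,0,0]
    - [6.6,-27,0,0,0,0]
    - [6.6,-27,0,0,0,0]
    - [0,0,-20,0,0,0]
    - [0,0,-25,0,0,0]
    - [0,0,-25,0,0,0]
    - [0,0,-20,0,0,0]
    - [0,0,-15,0,0,0]
    - [0,0,-8,0,0,0]
    - [0,0,0,0,0,0]
    - [0,0,0,0,0,0]
    - [0,0,0,0,0,0]
  gripper: 0

```text
clock: 11.48
position: [593.9, -122.0, 123.0]
ee_rot: [0.789, -0.614, 0.001, -0.0]
contact_force: [0.1, -0.3, 0.9]
gripper_width: 0.1
grasp_force: 0.0
```

```bash
python3 - <<'E'
from m import *
shot('wrist','w6.png');s=read_state();print(s['position'],s['gripper_width'],s['contact_force'])
im=cv2.imread('pics/w6.png')[100:384,80:432];cv2.imwrite('pics/w6c.png',cv2.resize(im,None,fx=2,fy=2))
E
```

```text
[ 593.96018052 -121.9406879   123.31881458] 0.0006485874918226685 [-0.43188896 -0.65822315  0.73130644]
```

View pics/w6c.png

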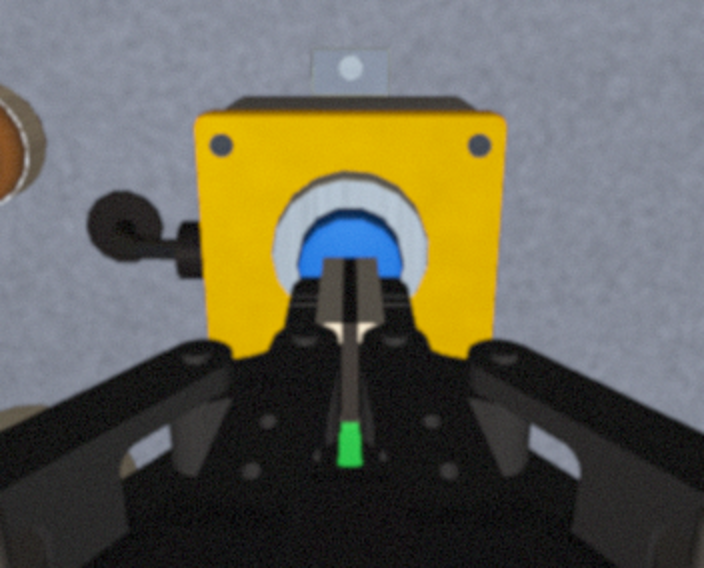

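The shut fingertips sit centrally over the blue button (crop column 350), so I press.

Call:
play_rows:
  series:
    - [0,0,-4,0,0,0]
    - [0,0,-4,0,0,0]
    - [0,0,-2,0,0,0]
    - [0,0,-1,0,0,0]
    - [0,0,-1,0,0,0]
    - [0,0,-1,0,0,0]
    - [0,0,-1,0,0,0]
    - [0,0,0,0,0,0]
    - [0,0,0,0,0,0]

```text
clock: 12.28
position: [593.0, -121.9, 108.3]
ee_rot: [0.789, -0.614, -0.0, 0.0]
contact_force: [-2.2, 1.5, 3.8]
gripper_width: 0.1
grasp_force: 1.8
```

Call:
play_rows:
  series:
    - [0,0,-1,0,0,0]
    - [0,0,-1,0,0,0]
    - [0,0,-0.5,0,0,0]
    - [0,0,0,0,0,0]
    - [0,0,0,0,0,0]

```text
clock: 12.7
position: [593.1, -121.9, 106.1]
ee_rot: [0.789, -0.614, -0.0, 0.0]
contact_force: [-3.8, 2.1, 6.6]
gripper_width: -0.3
grasp_force: 3.2
```

It bottomed at 6.6 N, about 6 mm in. Lifting away.

Call:
play_rows:
  series:
    - [0,0,3,0,0,0]
    - [0,0,10,0,0,0]
    - [0,0,20,0,0,0]
    - [0,0,25,0,0,0]
    - [0,0,25,0,0,0]
    - [0,0,25,0,0,0]
    - [0,0,25,0,0,0]
    - [0,0,10,0,0,0]
    - [0,0,0,0,0,0]
    - [0,0,0,0,0,0]
    - [0,0,0,0,0,0]
    - [0,0,0,0,0,0]

```text
clock: 13.7
position: [592.3, -122.0, 246.5]
ee_rot: [0.789, -0.614, -0.002, 0.001]
contact_force: [0.6, 0.5, -0.1]
gripper_width: -0.3
grasp_force: 0.0
```

```bash
python3 - <<'E'
from h import *
s=read_state();print(s['position'],s['contact_force'],s['clock']);print(job_done())
E
```

```text
[ 592.30927592 -121.96427532  246.45239873] [ 0.62796668  0.45054001 -0.09494973] 13.7
the job is handed in; nothing more can be done
None
```

I pushed the emergency stop in until it latched, turned it clockwise until it sprang back out, pressed the blue reset button, and handed the job in at 13.7 s; no verdict came back.

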